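# Tuck the guard strip under its lap plate

## Task

One bay of the lining board already has its steel guard strip; take the loose strip by its upright flange and slide its leading edge under the lap plate of the other, empty bay without lifting either lap plate, centred and square, until its flange stands in line with the flange of the fitted strip. Finish while still holding it there, pressed down flat on the board with a firm push of about 10 N. Leave everything else on the shelf alone.

Things in the scene. Friction and masses are not known exactly. Their poses are not given: they have to be found in the camera images.
- lining: Fixed wooden board, 180 (x) x 270 (y) x 20 mm thick, flat on the shelf; origin at its underside centre (top at z = +20 mm). +x points to its far edge, +y to its left. Two like bays, centred at y = +65 mm (left) and -65 mm (right), each with a steel lap plate hinged along the far side. One bay (left or right, it changes) already has a strip; the other shows bare pale wood.
- fitted: The steel guard strip already fitted and screwed down in one of the two bays (fixed), same shape, size and origin as the loose strip, squared to the board; which bay it is in and how deep it goes under its lap change from start to start.
- strip: Loose steel guard strip, L-shaped, 0.13 to 0.25 kg: flat leaf 3 mm thick and 90 mm wide (y), upright flange 8 mm thick (x), 90 mm wide (y), 45 mm tall along its near edge. Origin at the underside below the middle of the flange; the leaf runs towards +x, its free edge at x = +75 mm. It starts on the shelf, leaf down, flange up.
- strip_edge (a point): Middle of the free (leading) edge of the loose strip's leaf, at its underside: 75 mm along +x from the strip's origin.
- lip_left (a point): Point on the board's top straight below the middle of the left lap plate's near lip edge; axes as the board.
- lip_right (a point): The same below the right lap plate's near lip edge.
- lap_left (a joint): Hinge angle (rad) of the left lap plate: 0 level as found, positive when its near lip is lifted. 60 to 110 g, held down by weight only. 110 mm wide (y); hinge at board x = +75 mm; flat underside 7 mm above the board's top from x = +75 to +15 mm, then its lip flares up another 5 mm to x = +7 mm. A batten from board x = +70 mm closes the back of the gap.
- lap_right (a joint): The same for the right lap plate, of the same size.
- sprocket: Bystander: steel take-up sprocket, toothed double drum 52 mm across, 50 mm tall; origin at its underside centre.
- carbon_holder: Bystander: copper carbon holder on a round foot, 86 mm tall, with a short black carbon rod pointing to its -x, 50 mm beyond its head; origin at its underside centre.
- shade: Bystander: white opaline glass shade, bell shaped, 150 mm across, 120 mm tall; origin at its underside centre.
- oil: Bystander: amber oil bottle, 54 mm across, 130 mm tall; origin at its underside centre.
- screwdriver: Bystander: wooden-handled screwdriver lying flat along its x.
- film_tin: Bystander: round flat film tin, 170 mm across, 35 mm tall; origin at its underside centre.
There are look-alikes about, which are no part of the job. What is shaped like the strip but pink or yellow is not meant.

How it is judged:
At the end, for the whole second after the job is handed in: Strip in the empty bay, edge 8 mm or more under its lap, within 10 mm of centred, 0.07 rad of square, flanges in line within 7 mm; flat (2.5 mm, 0.04 rad) and still, fingers on it, pressed on the board with over 4 N; both laps down (under 0.05 rad) (((y of fitted in the frame of lining above 0.03 m and y of strip in the frame of lip_right between -0.01 and 0.01 m and x of strip_edge in the frame of lip_right above 0.008 m) or (y of fitted in the frame of lining below -0.03 m and y of strip in the frame of lip_left between -0.01 and 0.01 m and x of strip_edge in the frame of lip_left above 0.008 m)) and x of strip in the frame of fitted between -0.007 and 0.007 m and z of strip in the frame of fitted below 0.0025 m and angle between strip's own z axis and vertical below 0.04 rad and angle between the x axis of strip and the x axis of lining, either way round below 0.07 rad and contact force between strip and lining above 4 N and contact force between the fingers and strip above 2 N and value of joint each of lap_left, lap_right below 0.05 rad and linear speed of strip below 0.01 m/s); the arm keeps its last pose, push and grip.
It fails at once if a lap plate is lifted by more than 0.10 rad (about 7 mm at its lip) (value of joint any of lap_left, lap_right above 0.1 rad).
It fails at once if a bystander is moved by more than 20 mm (distance of any of sprocket, carbon_holder, shade, oil, screwdriver, film_tin from where it was at the start of the episode above 0.02 m).
It also fails if it takes over 45 s, if anything falls off the work surface, if the arm or the gripper's body presses on something with over 40 N, if the wrist force passes 120 N, or if a joint passes its speed limit or range.

## Robot

A 7-joint arm with a two-finger parallel gripper is mounted at the origin on the work surface. World frame = base frame: x ahead of the robot, y to its left, z up, the work surface at z = 0. Lengths are in m, angles in rad, forces in N, time in s.
With the tool pointing down it reaches from about 0.425 to 1.025 m from the base axis. Payload 9.4 kg.
Tool frame: the origin (TCP) lies between the finger pads; the fingertips stand 11 mm ahead of it and the grasp point (between the pads) lies 8 mm behind it; z points along the fingers, y is the line along which they close (so a half turn about z gives the same grasp; the last joint's range is limited). The gripper opens to 93 mm and grips with 3 to 60 N. Pads are 15 mm wide; open, the fingers measure 128 mm over their backs; the gripper's body (75 mm by 188 mm) begins 65 mm behind the grasp point.
Start: joints at [-1.29, 0.599, -0.003, 1.599, 0.002, 0.943, -0.08], TCP at [0.254, 0.679, 0.191] pointing down, gripper open.
Joint ranges: [-2.57, 2.57], [-0.35, 1.97], [-1.29, 1.29], [0.11, 2.56], [-1.05, 4.19], [0.11, 1.86], [-2.63, 2.63]. Speed limits (rad/s): [2.22, 2.22, 3.01, 3.01, 3.14, 3.14, 3.14].

## Interface

Orientations are given as a 3x3 rotation matrix whose columns are the frame's x, y, z axes.
In Python, from workcell import env, imaging gives the robot as it stands.
- The arm moves only by the tool step_arm, never from a script. Its argument "commands" is a list of rows, each a list of 3 entries, a list of its own where there are three numbers: the shift along the tool's x, y, z in a scale on which 1.0 is 1000 mm, then the turn, a rotation vector about the tool's x, y, z in fractions of the full range, 1 being 2 rad, then the opening, from -1 (shut) to 1 (fully open). A call has 1 to 10 rows; each row is the pose to reach, as a shift and turn from the pose commanded when the call began, along the tool's axes at that moment; what a row does not reach only later rows make up. A row lasts 1/10 s, in which the tool goes at most 50 mm and 8.59 degrees, less where a joint would pass 70% of its speed; a pose out of reach is approached as far as the arm can. A shift or turn number past 1, either way, is cut back to 1. A call with a gripper value outside its range is refused whole. The fingers move at their own pace and stop on an object; "force" is the grip in N (left out, the last holds). Time passes only in rows, so rows that repeat a pose let the fingers close. It gives the time, the measured TCP pose, the force, the opening and the grip force at its end, in the units of the state.
- env.observe(): the state, without advancing time (a new reading comes with each control period).
- imaging.get_image(name): name is "scene" or "top" or "wrist"; returns the picture (384x512x3 uint8, blue, green, red); there is no depth.
- imaging.camera_params(name): a dict with "mtx" (3x3 intrinsics, pixels), "eye" and "attitude" of the camera in the world; the wrist camera has in their place "mount" (4x4, takes a point from camera to tool coordinates, whose origin is the TCP and whose axes are the flange's). Camera axes: x right, y down, z forward; pixel columns grow to the right and rows downward; lengths in m; the calibration is good to about 2 mm. The wrist camera is an equidistant fisheye: a pixel r from the principal point sees the ray r / f radians off the axis. A picture is of the moment at which its call begins: read the wrist's pose just before it. camera_params takes no time and is no camera call.
- env.finish_job(): hands the job in; it is judged then, once.
The state is a dict: "clock": time; "joint_positions": joint angles; "qvel": joint speeds; "effort": joint torques, N m; "eef_pos": TCP position; "ee_rot": TCP orientation; "wrist_force": force on the tool from outside, world axes, zero at the start; "wrist_torque": the same for the moment, N m; "gripper_width": finger opening in m; "grasp_force": force on a finger pad.
Only numpy, scipy, OpenCV 4.12 (cv2) and the standard library are available. Lean on these libraries where they do the work, as an engineer would, in place of code of your own. Each camera call takes 0.05 s, during which the arm holds its last target. There are 200 camera calls.

## Working session

There is one attempt and no reset: what is moved stays moved. The work goes in short steps, Python scripts to look and compute and a tool call to move; the robot and the scene stay as the last step left them, time stands still between calls to the robot, and variables do not carry over. Pictures are saved under pics/ and viewed, at most 10 in all, crops included, and the job is handed in when it is done.

Besides the shell and the picture viewer there is one more tool, called after ">>>" as name(argument=value, ...), one argument or row to a line, values as JSON. step_arm: Moves the arm, as the interface text tells. Its arguments: {"type":"object","properties":{"commands":{"type":"array","items":{"type":"array"}},"force":{"type":"number"}},"required":["commands"]}

```bash
mkdir -p pics; python3 - <<'E'
from workcell import env, imaging
import cv2,json
for n in("top","scene"):
    cv2.imwrite(f"pics/{n}0.png",imaging.get_image(n))
    p=imaging.camera_params(n);print(n,p)
s=env.observe();print(s)
E
```

```text
top {'mtx': array([[376.84419386,   0.        , 261.76448216],
       [  0.        , 376.84419386, 182.80225405],
       [  0.        ,   0.        ,   1.        ]]), 'eye': array([ 0.38008525, -0.01101758,  1.18795951]), 'attitude': array([[ 0.008213  , -0.98844575,  0.15135238],
       [-0.99996212, -0.00855481, -0.00160739],
       [ 0.00288361, -0.15133345, -0.98847856]])}
scene {'mtx': array([[366.58461206,   0.        , 260.32723439],
       [  0.        , 366.58461206, 184.72764187],
       [  0.        ,   0.        ,   1.        ]]), 'eye': array([1.27851687, 0.09535721, 0.89665539]), 'attitude': array([[-0.14031277,  0.76284866, -0.63116896],
       [ 0.99005661,  0.11454722, -0.08165071],
       [ 0.01001151, -0.63634964, -0.77133579]])}
{'clock': 0.1, 'joint_positions': array([-1.28975614,  0.60001359, -0.00254938,  1.60003716,  0.00177907,
        0.94290379, -0.07982004]), 'qvel': array([ 0.00155298, -0.00118618,  0.00042847, -0.00109415, -0.00030846,
       -0.0011308 ,  0.00073445]), 'effort': array([ 4.17275325e-03, -7.66558313e+01,  1.50166992e+00, -2.52935565e+01,
       -5.23353147e-02,  1.37033901e-02,  5.93877212e-05]), 'eef_pos': array([0.25370739, 0.67865917, 0.19007358]), 'ee_rot': array([[-9.36701413e-01,  3.50129009e-01, -3.74126361e-04],
       [ 3.50129192e-01,  9.36700507e-01, -1.30712093e-03],
       [-1.07216603e-04, -1.35537458e-03, -9.99999076e-01]]), 'wrist_force': array([-0.50689905, -0.25043062,  0.66230519]), 'wrist_torque': array([-0.00124774, -0.01147804, -0.03961452]), 'grasp_force': 0.0, 'gripper_width': 0.09301304261509266}
```

View pics/top0.png

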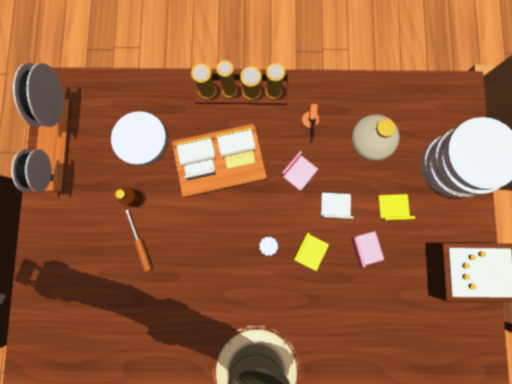

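View pics/scene0.png

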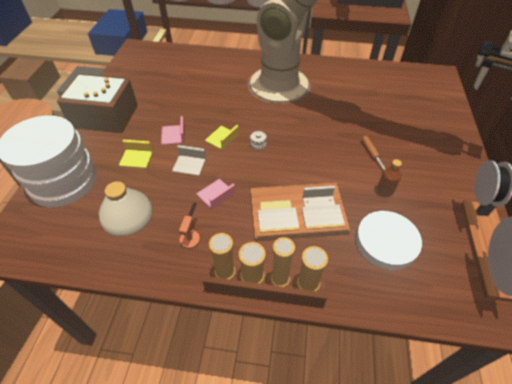

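The top view (right side of the image = −y) shows these strip-shaped candidates:
- grey/white at (336,205)
- pink at (300,170) and (369,249)
- yellow at (312,252) and (395,207)

The grey one matches the description. The board is at (220,160): the left bay holds the fitted strip (200,168), and the right bay shows pale wood (240,160). I'll check this in a close crop.

```bash
cat > h.py <<'E'
import numpy as np,cv2
from workcell import env,imaging
def ray(n,uv):
    p=imaging.camera_params(n);d=np.linalg.inv(p["mtx"])@np.array([uv[0],uv[1],1.]);return np.array(p["eye"]),np.array(p["attitude"])@d
def plane(n,uv,z):
    e,d=ray(n,uv);return e+d*(z-e[2])/d[2]
def proj(n,P):
    p=imaging.camera_params(n);c=np.array(p["attitude"]).T@(np.array(P)-p["eye"]);q=p["mtx"]@c;return q[:2]/q[2]
E
python3 - <<'E'
from h import *
a=cv2.imread("pics/top0.png");b=cv2.imread("pics/scene0.png")
def c(i,x,y,w,h,s):return cv2.resize(i[y:y+h,x:x+w],None,fx=s,fy=s,interpolation=cv2.INTER_CUBIC)
im=np.zeros((600,800,3),np.uint8)
im[:300,:400]=c(a,168,118,100,75,4)   # board top
im[:300,400:]=c(a,290,160,100,75,4)   # strip top
im[300:,:400]=c(b,248,172,104,78,4)[:300,:400]
im[300:,400:]=c(b,140,120,100,75,4)
cv2.imwrite("pics/crop1.png",im)
print(proj("top",env.observe()["eef_pos"]),proj("scene",env.observe()["eef_pos"]))
E
```

```text
[ -8.75833983 288.12687064] [489.15071631  99.7221482 ]
```

View pics/crop1.png

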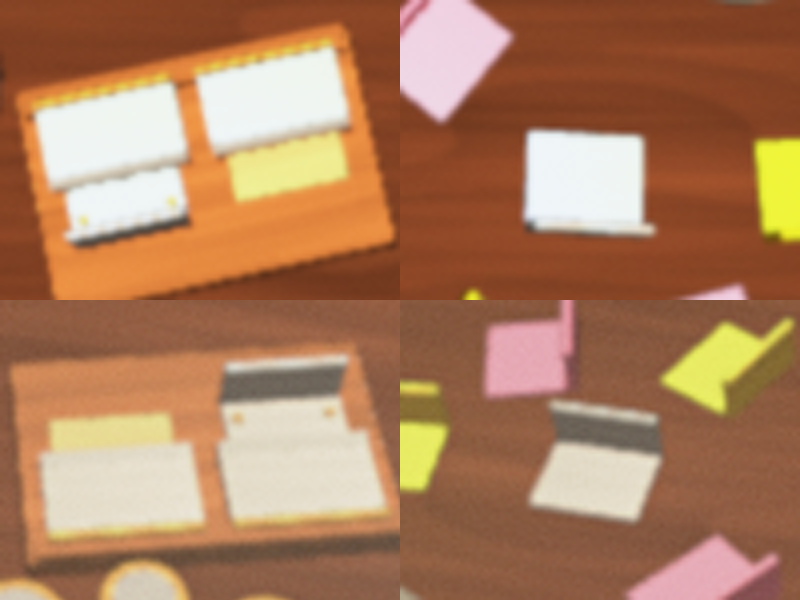

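The crop confirms it. The loose strip is the grey-white L in the right panels, with its flange on the near side. The fitted strip, with two brass screws, is in the left bay, and the right bay shows bare pale wood.

```bash
cat >> h.py <<'E'
def rect(n,mask,z):
    c=max(cv2.findContours(mask,cv2.RETR_EXTERNAL,cv2.CHAIN_APPROX_NONE)[0],key=cv2.contourArea)[:,0,:]
    P=np.array([plane(n,p,z)[:2] for p in c])*1000
    r=cv2.minAreaRect(P.astype(np.float32));return r,cv2.boxPoints(r).round(1)
E
python3 - <<'E'
from h import *
a=cv2.imread("pics/top0.png");hsv=cv2.cvtColor(a,cv2.COLOR_BGR2HSV)
def roi(m,x0,y0,x1,y1):
    o=np.zeros_like(m);o[y0:y1,x0:x1]=m[y0:y1,x0:x1];return o
w=cv2.inRange(hsv,(0,0,150),(179,60,255))
print("strip",rect("top",roi(w,310,180,365,225),.003))
print("fl.top left/right",plane("top",(290+525/4,160+229/4),.045),plane("top",(290+655/4-100,160+230/4),.045))
o=cv2.inRange(hsv,(5,120,180),(22,255,255))|w|cv2.inRange(hsv,(22,60,150),(35,255,255))
print("board",rect("top",cv2.morphologyEx(roi(o,165,115,275,205),cv2.MORPH_CLOSE,np.ones((5,5))),.02))
T=lambda u,v,z:(plane("top",(168+u/4,118+v/4),z)*1000).round(1)
print("board corners FL,FR,NR",T(17,93,20),T(343,25,20),T(395,240,20))
print("lipL ends",T(52,190,33),T(190,160,33),"lipR",T(215,155,33),T(350,127,33))
print("fit flange top near",T(75,245,65),T(190,222,65),"pale",T(237,202,20),T(348,178,20))
E
```

```text
strip (((492.8272399902344, -249.0404052734375), (97.34569549560547, 81.202880859375), 89.10726928710938), array([[ 451.5, -297.1],
       [ 532.7, -298.3],
       [ 534.2, -201. ],
       [ 453. , -199.7]], dtype=float32))
fl.top left/right [ 0.45369527 -0.49691556  0.045     ] [ 0.45122318 -0.29225384  0.045     ]
board (((633.9390869140625, 124.44944763183594), (182.64891052246094, 270.21856689453125), 13.159597396850586), array([[514.3, 235.2],
       [575.8, -27.9],
       [753.6,  13.7],
       [692.1, 276.8]], dtype=float32))
board corners FL,FR,NR [-4618.4 -4593.  20000. ] [-5560.8  -420.2 20000. ] [-2748.4   269.8 20000. ]
lipL ends [-5935.2 -6913.2 33000. ] [-6620.1 -3966.7 33000. ] lipR [-6735.1 -3430.6 33000. ] [-7380.4  -525.3 33000. ]
fit flange top near [ -9895.4 -12773.4  65000. ] [-10939.3  -7872.9  65000. ] pale [-3219.9 -1739.2 20000. ] [-3543.2  -333.4 20000. ]
```

```bash
python3 - <<'E'
from h import *
T=lambda u,v,z,ox=168,oy=118:(plane("top",(ox+u/4,oy+v/4),z/1000)*1000).round(1)
S=lambda u,v,z:(plane("scene",(140+(u-400)/4,120+(v-300)/4),z/1000)*1000).round(1)
print("strip far edge top",T(127,130,3,290,160),T(244,135,3,290,160),"flange near top edge",T(126,229,45,290,160),T(255,235,45,290,160))
print("strip scene far",S(530,503,3),S(637,521,3),"inner",S(660,455,3),S(556,440,3),"ftop",S(550,402,45),S(657,415,45))
c=np.array([634,124.4]);t=np.radians(13.16);R=np.array([[np.cos(t),-np.sin(t)],[np.sin(t),np.cos(t)]])
B=lambda p:((p[:2]-c)@R).round(1)
print("board corners FL,FR,NR",[B(T(*q,20)) for q in((17,93),(343,25),(395,240))])
print("lips",[B(T(*q,34)) for q in((52,190),(190,160),(215,155),(350,127))])
print("fitted flange top",[B(T(*q,65)) for q in((65,235),(185,210))],"bottom near",[B(T(*q,20)) for q in((78,245),(190,222))])
S2=lambda u,v,z:B(plane("scene",(248+u/4,172+(v-300)/4),z/1000)*1000)
print("scene fitted flange top",S2(225,365,65),S2(348,355,65),"inner bottom",S2(222,402,23),S2(342,393,23),"pale",S2(52,418,20),S2(172,412,20),"board near corners",S2(12,365,20))
E
```

```text
strip far edge top [ 532.1 -203.4    3. ] [ 528.9 -296.     3. ] flange near top edge [ 451.2 -194.6   45. ] [ 447.4 -292.1   45. ]
strip scene far [ 531.3 -290.     3. ] [ 537.3 -199.4    3. ] inner [ 463.1 -198.4    3. ] [ 459.2 -289.1    3. ] ftop [ 456.3 -288.    45. ] [ 457.8 -197.6   45. ]
board corners FL,FR,NR [array([ 88.9, 132.3]), array([  86.8, -133.3]), array([ -92.9, -135.3])]
lips [array([  2. , 117.6]), array([1.8, 7.9]), array([  1.5, -12.1]), array([   0.3, -120. ])]
fitted flange top [array([-41.7, 109.4]), array([-42.7,  17.2])] bottom near [array([-42.3, 108.3]), array([-43.5,  18.9])]
scene fitted flange top [-38.1  21. ] [-40.1 112.9] inner bottom [-36.1  22.7] [-37.2 114.7] pale [ -33.8 -105.8] [-32.1 -15.6] board near corners [ -87.  -131.9]
```

```bash
cat >> h.py <<'E'
def rel(*targets):
    "world (x,y,z mm, yaw deg of tool y) -> shift cm and turn about tool z; assumes commanded ~ measured"
    s=env.observe();R=s["ee_rot"];y0=np.degrees(np.arctan2(R[1,1],R[0,1]));print("at",(s["eef_pos"]*1000).round(1),"yaw",y0.round(2),"F",s["wrist_force"].round(1),"w",round(s["gripper_width"],4),"t",s["clock"],"zaxis",R[:,2].round(4))
    for t in targets:print(t,(R.T@(np.array(t[:3])/1000-s["eef_pos"])*100).round(2),"turn",round(-np.radians(t[3]-y0),3))
E
python3 - <<'E'
from h import *
rel((420,450,260,40),(540,150,260,10),(458,-247,180,-2.4))
E
```

```text
at [253.7 678.7 190.1] yaw 69.5 F [-0.5 -0.3  0.7] w 0.093 t 0.1 zaxis [-4.0e-04 -1.3e-03 -1.0e+00]
(420, 450, 260, 40) [-23.58 -15.61  -6.97] turn 0.515
(540, 150, 260, 10) [-45.33 -39.51  -6.93] turn 1.039
(458, -247, 180, -2.4) [-51.55 -79.55   1.12] turn 1.255
```

The rows are not in the units I measure in: shifts go in shares of 1000 mm and turns go in shares of 2 rad. I convert before sending: -40 cm is -0.4, -36 cm is -0.36, 1 rad is 0.5.

>>> step_arm(
  commands=[
    [[-0.03,-0.02,-0.05],[0,0,0.05],1],
    [[-0.08,-0.05,-0.07],[0,0,0.1],1],
    [[-0.12,-0.08,-0.07],[0,0,0.15],1],
    [[-0.16,-0.105,-0.07],[0,0,0.2],1],
    [[-0.2,-0.13,-0.07],[0,0,0.25],1],
    [[-0.24,-0.16,-0.07],[0,0,0.3],1],
    [[-0.28,-0.2,-0.07],[0,0,0.35],1],
    [[-0.32,-0.24,-0.07],[0,0,0.4],1],
    [[-0.36,-0.29,-0.07],[0,0,0.45],1],
    [[-0.4,-0.33,-0.07],[0,0,0.5],1],
  ],
)

```text
clock: 1.1
eef_pos: [0.4948, 0.2717, 0.2607]
ee_rot: [[-0.207, 0.978, -0.0], [0.978, 0.207, -0.0], [-0.0, -0.0, -1.0]]
wrist_force: [1.1, 0.8, -0.1]
gripper_width: 0.0926
grasp_force: 0.0
```

```bash
python3 - <<'E'
from h import *
rel((540,150,260,10),(510,-50,240,0),(458,-247,180,-2.4))
E
```

```text
at [494.8 271.7 260.7] yaw 11.98 F [ 1.1  0.8 -0.1] w 0.0926 t 1.1 zaxis [-3.e-04 -1.e-04 -1.e+00]
(540, 150, 260, 10) [-12.85   1.9    0.07] turn 0.034
(510, -50, 240, 0) [-31.79  -5.19   2.07] turn 0.209
(458, -247, 180, -2.4) [-49.98 -14.36   8.08] turn 0.251
```

In the tool's units: -46 cm is -0.46, -42 cm is -0.42, 0.25 rad is 0.125.

>>> step_arm(
  commands=[
    [[-0.05,0.005,0],[0,0,0.01],1],
    [[-0.1,0.01,0],[0,0,0.02],1],
    [[-0.15,0.01,0],[0,0,0.03],1],
    [[-0.2,-0.01,0.005],[0,0,0.05],1],
    [[-0.25,-0.03,0.01],[0,0,0.07],1],
    [[-0.3,-0.05,0.02],[0,0,0.09],1],
    [[-0.34,-0.07,0.03],[0,0,0.1],1],
    [[-0.38,-0.09,0.04],[0,0,0.11],1],
    [[-0.42,-0.11,0.06],[0,0,0.12],1],
    [[-0.46,-0.13,0.08],[0,0,0.125],1],
  ],
)

```text
clock: 2.1
eef_pos: [0.4649, -0.2024, 0.1816]
ee_rot: [[0.037, 0.999, 0.001], [0.999, -0.037, -0.0], [-0.0, 0.001, -1.0]]
wrist_force: [1.1, 0.1, 0.1]
gripper_width: 0.0926
grasp_force: 0.0
```

```bash
python3 - <<'E'
from h import *
rel((458,-247,180,-2.4))
E
```

```text
at [ 464.9 -202.4  181.6] yaw -2.14 F [1.1 0.1 0.1] w 0.0926 t 2.1 zaxis [ 9.e-04 -2.e-04 -1.e+00]
(458, -247, 180, -2.4) [-4.48 -0.53  0.16] turn 0.005
```

In the tool's units: -4.3 cm is -0.043, -0.5 cm is -0.005, 0.005 rad is 0.0025.

>>> step_arm(
  commands=[
    [[-0.043,-0.005,0],[0,0,0.0025],1],
    [[-0.043,-0.005,0],[0,0,0.0025],1],
    [[-0.043,-0.005,0],[0,0,0.0025],1],
  ],
)

```text
clock: 2.4
eef_pos: [0.4584, -0.2444, 0.1817]
ee_rot: [[0.045, 0.999, -0.001], [0.999, -0.045, 0.0], [0.0, -0.001, -1.0]]
wrist_force: [0.0, 0.9, 0.4]
gripper_width: 0.0926
grasp_force: 0.0
```

```bash
cat >> h.py <<'E'
def wparam(s):
    p=imaging.camera_params("wrist");T=np.eye(4);T[:3,:3]=s["ee_rot"];T[:3,3]=s["eef_pos"];return p["mtx"],T@p["mount"]
def wplane(s,uv,z):
    K,M=wparam(s);x=(uv[0]-K[0,2])/K[0,0];y=(uv[1]-K[1,2])/K[1,1];r=np.hypot(x,y)
    d=M[:3,:3]@(np.array([np.sin(r)*x/r,np.sin(r)*y/r,np.cos(r)]));e=M[:3,3];return ((e+d*(z/1000-e[2])/d[2])*1000).round(1)
E
python3 - <<'E'
from h import *
import pickle
rel((458,-247,180,-2.4))
s=env.observe();im=imaging.get_image("wrist");pickle.dump(s,open("s1.pkl","wb"));cv2.imwrite("pics/w1raw.png",im)
cv2.imwrite("pics/w1.png",cv2.resize(im,(800,600),interpolation=cv2.INTER_CUBIC));print(wparam(s))
E
```

```text
at [ 458.4 -244.4  181.7] yaw -2.56 F [0.  0.9 0.4] w 0.0926 t 2.4 zaxis [-6.e-04  1.e-04 -1.e+00]
(458, -247, 180, -2.4) [-0.26 -0.02  0.17] turn -0.003
(array([[297.31863964,   0.        , 249.76087385],
       [  0.        , 297.31863964, 188.94341511],
       [  0.        ,   0.        ,   1.        ]]), array([[ 9.99031230e-01, -4.22504872e-02, -1.23084605e-02,
         4.62001141e-01],
       [-4.40045462e-02, -9.56254041e-01, -2.89208936e-01,
        -1.63848919e-01],
       [ 4.49203387e-04,  2.89470387e-01, -9.57186864e-01,
         3.76477801e-01],
       [ 0.00000000e+00,  0.00000000e+00,  0.00000000e+00,
         1.00000000e+00]]))
```

View pics/w1.png

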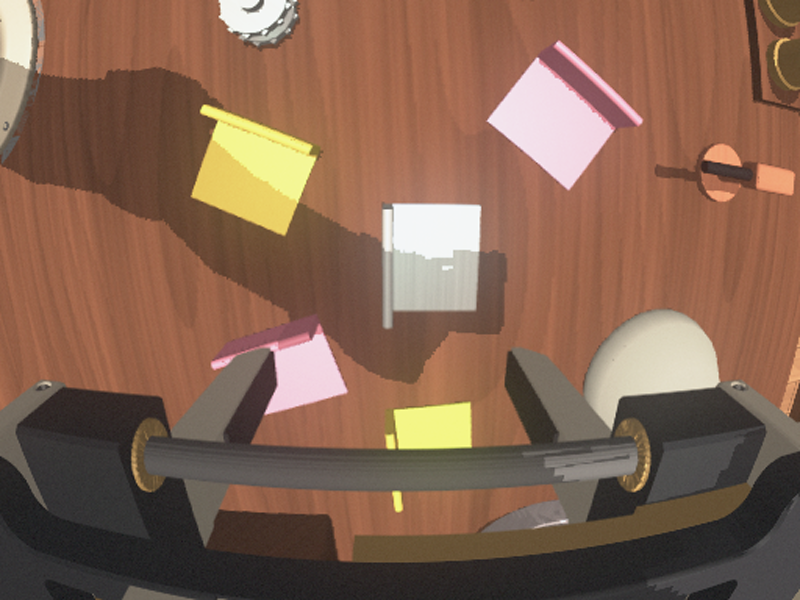

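The wrist view shows the grey-white strip at (430,260), flange top from (388,204) to (388,328) and leaf edge from (480,204) to (477,310). Yellow and pink look-alikes surround it.

```bash
python3 - <<'E'
from h import *
import pickle
s=pickle.load(open("s1.pkl","rb"));k=1.5625
W=lambda u,v,z:wplane(s,(u/k,v/k),z)
for n,u,v,z in(("ftop a L",384,206,45),("ftop a R",393,206,45),("ftop b L",384,328,45),("ftop b R",392,328,45),("far a",480,206,3),("far b",477,311,3),("leaf side b near",395,311,3)):print(n,W(u,v,z))
E
```

```text
ftop a L [ 456.2 -197.4   45. ]
ftop a R [ 462.6 -197.7   45. ]
ftop b L [ 451.8 -289.9   45. ]
ftop b R [ 457.9 -290.2   45. ]
far a [ 533.4 -204.2    3. ]
far b [ 531.  -294.1    3. ]
leaf side b near [ 460.6 -290.9    3. ]
```

In the tool's units: 16.1 cm is 0.161, 15 cm is 0.15.

>>> step_arm(
  commands=[
    [[-0.0015,-0.001,0.04],[0,0,0],0],
    [[-0.0015,-0.001,0.08],[0,0,0],0],
    [[-0.0015,-0.001,0.11],[0,0,0],0],
    [[-0.0015,-0.001,0.13],[0,0,0],0],
    [[-0.0015,-0.001,0.15],[0,0,0],0],
    [[-0.0015,-0.001,0.161],[0,0,0],0],
    [[-0.0015,-0.001,0.161],[0,0,0],0],
    [[-0.0015,-0.001,0.161],[0,0,0],-0.5],
    [[-0.0015,-0.001,0.161],[0,0,0],-1],
  ],
  force=30,
)

```text
clock: 3.35
eef_pos: [0.4585, -0.2449, 0.0219]
ee_rot: [[0.041, 0.999, 0.001], [0.999, -0.041, -0.0], [-0.0, 0.001, -1.0]]
wrist_force: [0.6, -0.0, -0.1]
gripper_width: 0.0351
grasp_force: 0.0
```

>>> step_arm(
  commands=[
    [[0,0,0],[0,0,0],-1],
    [[0,0,0],[0,0,0],-1],
    [[0,0,0],[0,0,0],-1],
    [[0,0,0],[0,0,0],-1],
    [[0,0,0],[0,0,0],-1],
  ],
)

```text
clock: 3.85
eef_pos: [0.4579, -0.245, 0.0211]
ee_rot: [[0.042, 0.999, 0.0], [0.999, -0.042, -0.0], [-0.0, 0.0, -1.0]]
wrist_force: [-0.3, -0.3, -0.4]
gripper_width: 0.0007
grasp_force: 0.0
```

The fingers shut on nothing, so I'll look before moving.

```bash
python3 - <<'E'
from h import *
import pickle
s=env.observe();im=imaging.get_image("wrist");pickle.dump(s,open("s2.pkl","wb"))
b=imaging.get_image("scene");t=imaging.get_image("top");cv2.imwrite("pics/t2raw.png",t)
o=np.zeros((600,800,3),np.uint8)
o[:300,:400]=cv2.resize(im,(400,300));o[:300,400:]=cv2.resize(t[135:255,260:420],(400,300));o[300:,:400]=cv2.resize(b[90:210,130:290],(400,300))
o[300:,400:]=cv2.resize(im[160:310,150:350],(400,300))
cv2.imwrite("pics/w2.png",o)
print(proj("top",s["eef_pos"]),proj("scene",s["eef_pos"]))
E
```

```text
[336.53167243 215.68143894] [191.09932665 152.35742892]
```

View pics/w2.png

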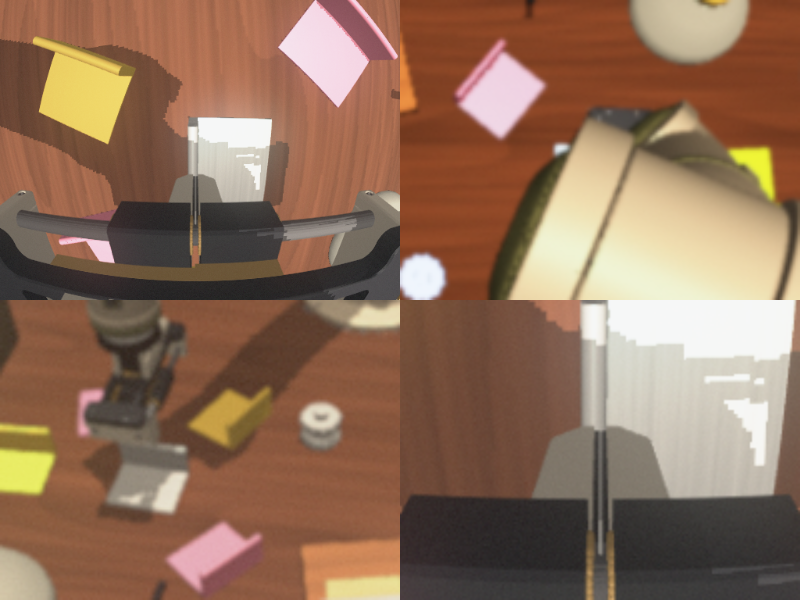

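```bash
python3 - <<'E'
from h import *
b=imaging.get_image("scene");im=imaging.get_image("wrist")
o=np.hstack([cv2.resize(b[120:180,165:215],(400,480),interpolation=cv2.INTER_CUBIC),cv2.resize(im[190:290,208:291],(400,480),interpolation=cv2.INTER_CUBIC)])
cv2.imwrite("pics/w3.png",o);s=env.observe();print(s["gripper_width"],s["grasp_force"],s["clock"])
E
```

```text
0.00013924594212515981 0.0 4.1
```

View pics/w3.png

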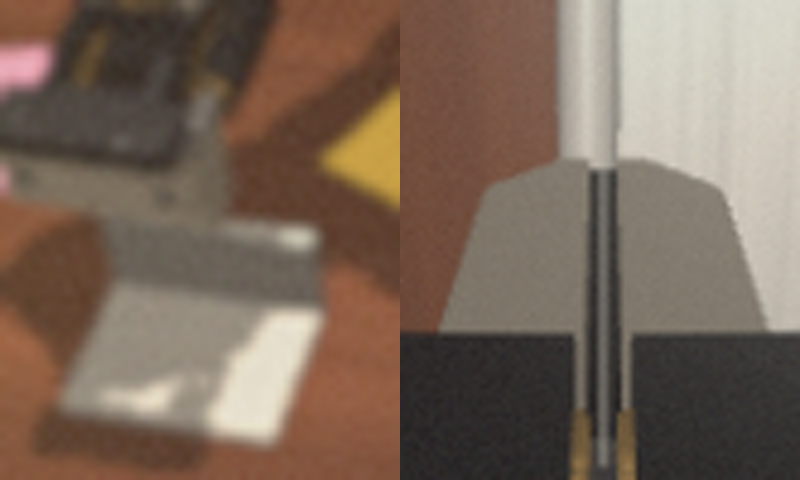

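```bash
python3 - <<'E'
from h import *
S=lambda u,v,z:(plane("scene",(165+u/8,120+v/8),z/1000)*1000).round(1)
print(S(62,412,3),S(272,442,3),"inner",S(110,285,3),S(322,310,3),"ftop",S(105,222,45),S(320,235,45))
s=env.observe();k=1
print("finger corner lowest scene px", [ (proj("scene",s["eef_pos"]+np.array([dx,dy,dz]))-[165,120])*8 for dx,dy,dz in((.017,-.0075,-.011),(.017,.0075,-.011),(-.017,.0075,-.011))])
W=lambda u,v,z:wplane(s,(208+(u-400)*83/400,190+v*100/480),z)
print("wrist: flange near fingers",W(562,150,45),W(618,150,45),"finger chamfer corners z10/45/60",[W(588,160,z) for z in(10,45,55)],[W(440,330,z) for z in (45,65)],[W(768,330,z) for z in(45,65)])
E
```

```text
[ 534.4 -288.3    3. ] [ 537.4 -200.2    3. ] inner [ 462.2 -289.1    3. ] [ 463.  -197.5    3. ] ftop [ 466.2 -283.1   45. ] [ 460.3 -194.5   45. ]
finger corner lowest scene px [array([184.19459626, 304.50585401]), array([219.35938709, 308.42717857]), array([240.04655994, 250.70158299])]
wrist: flange near fingers [ 453.2 -236.9   45. ] [ 460.5 -237.2   45. ] finger chamfer corners z10/45/60 [array([ 455.6, -253.6,   10. ]), array([ 456.5, -238.4,   45. ]), array([ 456.8, -234.1,   55. ])] [array([ 435.1, -263.4,   45. ]), array([ 438.1, -251.8,   65. ])] [array([ 480.1, -265.3,   45. ]), array([ 477.8, -253.5,   65. ])]
```

```bash
python3 - <<'E'
from h import *
import pickle
s=pickle.load(open("s1.pkl","rb"));k=1.5625
for u,v in((273,352),(250,349),(508,352),(540,351)):
    print(u,v,[(z,(wplane(s,(u/k,v/k),z)-s["eef_pos"]*1000)[:2].round(1).tolist()) for z in(170,180,190,200,210,220)])
s=env.observe();print(s["joint_positions"].round(3),s["effort"].round(1),s["wrist_torque"].round(2))
E
```

```text
273 352 [(170, [-58.4, -8.6]), (180, [-55.4, -4.3]), (190, [-52.4, -0.0]), (200, [-49.4, 4.3]), (210, [-46.4, 8.6]), (220, [-43.4, 13.0])]
250 349 [(170, [-70.2, -6.8]), (180, [-66.7, -2.5]), (190, [-63.1, 1.7]), (200, [-59.5, 5.9]), (210, [-55.9, 10.1]), (220, [-52.4, 14.4])]
508 352 [(170, [58.0, -13.8]), (180, [55.4, -9.2]), (190, [52.7, -4.7]), (200, [50.1, -0.1]), (210, [47.4, 4.5]), (220, [44.8, 9.0])]
540 351 [(170, [74.9, -14.4]), (180, [71.4, -9.8]), (190, [68.0, -5.2]), (200, [64.5, -0.6]), (210, [61.1, 4.0]), (220, [57.6, 8.6])]
[ 0.221  0.641  0.236  2.21  -0.441  0.334  0.788] [ -0.  -62.1   5.1  -9.2  -0.    0.1  -0. ] [-0.03  0.15 -0.07]
```

The images show the fingertips about 25 mm short of the reported TCP. They sit at z≈46, just above the 45 mm flange, and both the wrist and scene views agree. The strip is untouched. I'll reopen, go lower while watching the force, and grip again.

In the tool's units: 2.8 cm is 0.028, 2.3 cm is 0.023.

>>> step_arm(
  commands=[
    [[0,0,-0.005],[0,0,0],0],
    [[0,0,-0.005],[0,0,0],0],
    [[0,0,-0.005],[0,0,0],0],
    [[0,0,-0.005],[0,0,0],0],
    [[0,0,0.005],[0,0,0],0],
    [[0,0,0.012],[0,0,0],0],
    [[0,0,0.018],[0,0,0],0],
    [[0,0,0.023],[0,0,0],0],
    [[0,0,0.028],[0,0,0],0],
    [[0,0,0.028],[0,0,0],0],
  ],
)

```text
clock: 5.1
eef_pos: [0.4575, -0.245, -0.0077]
ee_rot: [[0.042, 0.999, -0.001], [0.999, -0.042, 0.0], [0.0, -0.001, -1.0]]
wrist_force: [-0.2, -0.7, -0.2]
gripper_width: 0.0467
grasp_force: 0.0
```

In the tool's units: 0.3 cm is 0.003.

>>> step_arm(
  commands=[
    [[0,0,0.003],[0,0,0],0],
    [[0,0,0.003],[0,0,0],-1],
    [[0,0,0.003],[0,0,0],-1],
    [[0,0,0.003],[0,0,0],-1],
    [[0,0,0.003],[0,0,0],-1],
    [[0,0,0.003],[0,0,0],-1],
  ],
  force=30,
)

```text
clock: 5.7
eef_pos: [0.4579, -0.245, -0.0099]
ee_rot: [[0.042, 0.999, 0.0], [0.999, -0.042, -0.0], [-0.0, 0.0, -1.0]]
wrist_force: [-2.2, 0.6, 0.7]
gripper_width: 0.0114
grasp_force: 0.8
```

>>> step_arm(
  commands=[
    [[0,0,0],[0,0,0],-1],
    [[0,0,0],[0,0,0],-1],
    [[0,0,0],[0,0,0],-1],
    [[0,0,0],[0,0,0],-1],
  ],
  force=40,
)

```text
clock: 6.1
eef_pos: [0.4576, -0.2449, -0.0099]
ee_rot: [[0.042, 0.999, -0.0], [0.999, -0.042, 0.0], [0.0, -0.0, -1.0]]
wrist_force: [-2.4, 0.1, 5.6]
gripper_width: 0.0077
grasp_force: 40.0
```

In the tool's units: -9 cm is -0.09, -7 cm is -0.07.

>>> step_arm(
  commands=[
    [[0,0,-0.015],[0,0,0],-1],
    [[0,0,-0.04],[0,0,0],-1],
    [[0,0,-0.07],[0,0,0],-1],
    [[0,0,-0.09],[0,0,0],-1],
    [[0,0,-0.09],[0,0,0],-1],
  ],
)

```text
clock: 6.6
eef_pos: [0.4592, -0.2456, 0.082]
ee_rot: [[0.042, 0.999, 0.004], [0.999, -0.042, -0.002], [-0.001, 0.004, -1.0]]
wrist_force: [0.0, 0.3, -0.8]
gripper_width: 0.0076
grasp_force: 40.0
```

```bash
python3 - <<'E'
from h import *
import pickle
rel((560,0,80,13))
s=env.observe();im=imaging.get_image("wrist");b=imaging.get_image("scene");pickle.dump(s,open("s3.pkl","wb"));cv2.imwrite("pics/w4raw.png",im)
o=np.zeros((600,800,3),np.uint8);o[:,:400]=cv2.resize(im[100:328,176:328],(400,600));o[:300,400:]=cv2.resize(b[60:180,120:280],(400,300));o[300:,400:]=cv2.resize(im,(400,300))
cv2.imwrite("pics/w4.png",o)
E
```

```text
at [ 459.2 -245.6   82. ] yaw -2.39 F [ 0.   0.3 -0.8] w 0.0076 t 6.6 zaxis [ 0.0038 -0.0016 -1.    ]
(560, 0, 80, 13) [24.95  9.04  0.2 ] turn -0.269
```

View pics/w4.png

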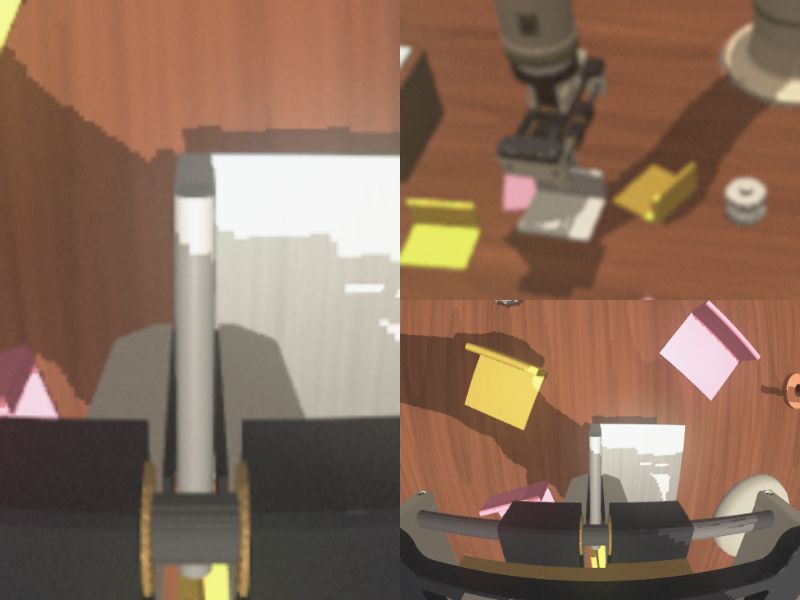

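The strip is held by its flange (gripper width 7.7 mm, grip 40 N), level and clear of the surface. I'm carrying it to the front of the right bay.

In the tool's units: 28.9 cm is 0.289, 7.7 cm is 0.077, -0.27 rad is -0.135.

>>> step_arm(
  commands=[
    [[0.03,0.008,0],[0,0,0],-1],
    [[0.07,0.02,0],[0,0,-0.015],-1],
    [[0.11,0.032,0],[0,0,-0.035],-1],
    [[0.15,0.044,0],[0,0,-0.06],-1],
    [[0.19,0.056,0],[0,0,-0.085],-1],
    [[0.23,0.068,0],[0,0,-0.11],-1],
    [[0.26,0.077,0],[0,0,-0.125],-1],
    [[0.28,0.083,0],[0,0,-0.135],-1],
    [[0.289,0.085,0],[0,0,-0.135],-1],
    [[0.289,0.085,0],[0,0,-0.135],-1],
  ],
)

```text
clock: 7.7
eef_pos: [0.5545, 0.041, 0.0788]
ee_rot: [[-0.227, 0.974, -0.002], [0.974, 0.227, -0.0], [0.0, -0.002, -1.0]]
wrist_force: [-0.4, 0.3, -1.3]
gripper_width: 0.0078
grasp_force: 40.0
```

```bash
python3 - <<'E'
from h import *
import pickle
rel((556.3,39.5,80,13.16))
s=env.observe();im=imaging.get_image("wrist");b=imaging.get_image("scene");pickle.dump(s,open("s4.pkl","wb"));cv2.imwrite("pics/w5raw.png",im)
cv2.imwrite("pics/w5.png",cv2.resize(im,(800,600),interpolation=cv2.INTER_CUBIC));cv2.imwrite("pics/s5raw.png",b)
E
```

```text
at [554.5  41.   78.8] yaw 13.14 F [-0.4  0.3 -1.3] w 0.0078 t 7.7 zaxis [-1.6e-03 -2.0e-04 -1.0e+00]
(556.3, 39.5, 80, 13.16) [-0.19  0.14 -0.12] turn -0.0
```

View pics/w5.png

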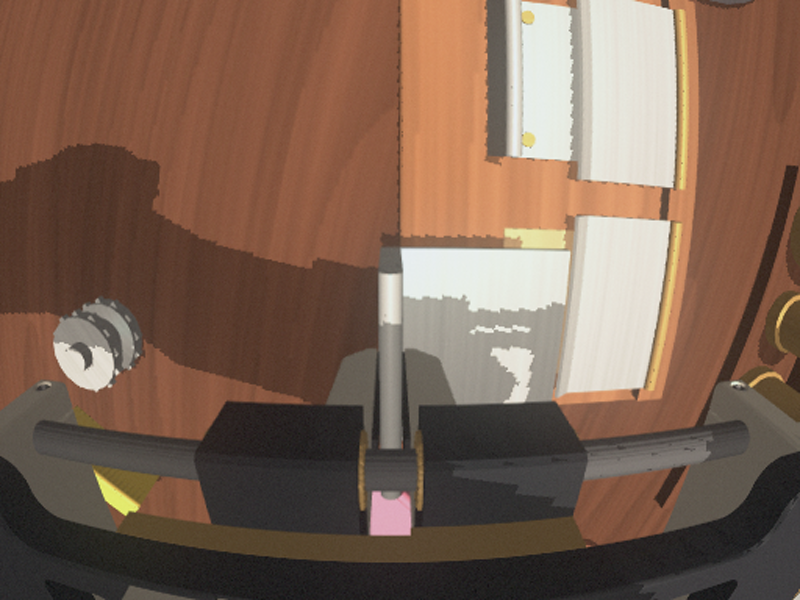

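The wrist view shows the held strip with its flange at (390,250–440) and leaf corner at (569,250). The empty bay's lap lip runs (570,216)–(560,397) and the fitted flange top ends at (507–521,158).

```bash
python3 - <<'E'
from h import *
import pickle
s=pickle.load(open("s4.pkl","rb"));k=1.5625
c=np.array([634,124.4]);t=np.radians(13.16);R=np.array([[np.cos(t),-np.sin(t)],[np.sin(t),np.cos(t)]])
B=lambda p:((p[:2]-c)@R).round(1)
W=lambda u,v,z:B(wplane(s,(u/k,v/k),z))
print("TCP",B(s["eef_pos"]*1000))
for n,u,v,z in(("lipR top L",571,217,33),("lipR top R",560,397,33),("lapR back L",672,221,29),("lapR back R",650,388,29),("lapL lip R",578,178,33),("lapL back R",673,188,29),
 ("fit ftop near",507,157,65),("fit ftop far",521,159,65),("fit ftop near up",507,5,65),("fit leaf corner@flange",524,158,23),("board near edge",400,0,20),("board near edge2",400,235,20),("board far",690,188,20),
 ("held ftop nearL",381,250,133.7),("held ftop farL",403,250,133.7),("held far L",569,250,91.7),("held inner L",404,250,91.7)):print(n,W(u,v,z))
E
```

```text
TCP [-96.4 -63.1]
lipR top L [  2.4 -10.5]
lipR top R [   8.9 -121.1]
lapR back L [73.2 -9.7]
lapR back R [  78.  -121.4]
lapL lip R [ 5.3 11.1]
lapL back R [71.8 10.2]
fit ftop near [-43.7  19.7]
fit ftop far [-37.   19.1]
fit ftop near up [-43.4  92.1]
fit leaf corner@flange [-23.4  20. ]
board near edge [-91.2 107.8]
board near edge2 [-91.  -24.4]
board far [91.8 11.2]
held ftop nearL [-99.1 -10.3]
held ftop farL [-92.4 -10.2]
held far L [-21.5 -17.7]
held inner L [-90.8 -18.6]
```

In the tool's units: 6.8 cm is 0.068, 6.5 cm is 0.065.

>>> step_arm(
  commands=[
    [[-0.002,0.01,0.01],[0,0,0],-1],
    [[-0.002,0.019,0.03],[0,0,0],-1],
    [[-0.002,0.019,0.05],[0,0,0],-1],
    [[-0.002,0.019,0.062],[0,0,0],-1],
    [[-0.002,0.019,0.065],[0,0,0],-1],
    [[-0.002,0.019,0.066],[0,0,0],-1],
    [[-0.002,0.019,0.067],[0,0,0],-1],
    [[-0.002,0.019,0.068],[0,0,0],-1],
    [[-0.002,0.019,0.068],[0,0,0],-1],
  ],
)

```text
clock: 8.7
eef_pos: [0.5741, 0.0426, 0.0125]
ee_rot: [[-0.226, 0.974, 0.001], [0.974, 0.226, 0.0], [-0.0, 0.001, -1.0]]
wrist_force: [-0.2, -0.5, -1.0]
gripper_width: 0.0075
grasp_force: 40.0
```

In the tool's units: 0.1 cm is 0.001, 0.05 cm is 0.0005.

>>> step_arm(
  commands=[
    [[0,0,0.0005],[0,0,0],-1],
    [[0,0,0.001],[0,0,0],-1],
    [[0,0,0.001],[0,0,0],-1],
  ],
)

```text
clock: 9.0
eef_pos: [0.5739, 0.0426, 0.0111]
ee_rot: [[-0.226, 0.974, 0.0], [0.974, 0.226, 0.0], [-0.0, 0.0, -1.0]]
wrist_force: [0.5, 0.4, -1.6]
gripper_width: 0.0076
grasp_force: 40.0
```

In the tool's units: 0.1 cm is 0.001, 0.05 cm is 0.0005.

>>> step_arm(
  commands=[
    [[0,0,0.0005],[0,0,0],-1],
    [[0,0,0.001],[0,0,0],-1],
    [[0,0,0.001],[0,0,0],-1],
  ],
)

```text
clock: 9.3
eef_pos: [0.5739, 0.0425, 0.0101]
ee_rot: [[-0.226, 0.974, 0.0], [0.974, 0.226, 0.0], [0.0, 0.0, -1.0]]
wrist_force: [-0.5, 0.7, 2.4]
gripper_width: 0.0076
grasp_force: 40.0
```

```bash
python3 - <<'E'
from h import *
c=np.array([634,124.4]);t=np.radians(13.16);R=np.array([[np.cos(t),-np.sin(t)],[np.sin(t),np.cos(t)]])
rel((610,52,10,13.16));print("board",(env.observe()["eef_pos"][:2]*1000-c)@R)
E
```

```text
at [573.9  42.5  10.1] yaw 13.06 F [-0.5  0.7  2.4] w 0.0076 t 9.3 zaxis [ 1.e-04  1.e-04 -1.e+00]
(610, 52, 10, 13.16) [0.11 3.73 0.01] turn -0.002
board [-77.17911529 -66.02317831]
```

Contact with the board is at TCP z=10.1, as predicted. I'll ease up 0.7 mm and slide in.

In the tool's units: 2.1 cm is 0.021, 1.7 cm is 0.017.

>>> step_arm(
  commands=[
    [[0,0,-0.0007],[0,0,0],-1],
    [[0,0.006,-0.0007],[0,0,0],-1],
    [[0,0.012,-0.0007],[0,0,0],-1],
    [[0,0.017,-0.0007],[0,0,0],-1],
    [[0,0.021,-0.0007],[0,0,0],-1],
    [[0,0.021,-0.0007],[0,0,0],-1],
  ],
)

```text
clock: 9.9
eef_pos: [0.5951, 0.0475, 0.0106]
ee_rot: [[-0.226, 0.974, 0.001], [0.974, 0.226, -0.0], [-0.0, 0.001, -1.0]]
wrist_force: [0.5, 0.2, -1.5]
gripper_width: 0.0077
grasp_force: 40.0
```

In the tool's units: 1.6 cm is 0.016, 1.2 cm is 0.012.

>>> step_arm(
  commands=[
    [[0,0.004,0],[0,0,0],-1],
    [[0,0.008,0],[0,0,0],-1],
    [[0,0.012,0],[0,0,0],-1],
    [[0,0.016,0],[0,0,0],-1],
    [[0,0.016,0],[0,0,0],-1],
    [[0,0.016,0],[0,0,0],-1],
  ],
)

```text
clock: 10.5
eef_pos: [0.6099, 0.0509, 0.0106]
ee_rot: [[-0.226, 0.974, -0.0], [0.974, 0.226, -0.0], [-0.0, -0.0, -1.0]]
wrist_force: [-0.2, 0.5, -1.6]
gripper_width: 0.0077
grasp_force: 40.0
```

```bash
python3 - <<'E'
from h import *
import pickle
c=np.array([634,124.4]);t=np.radians(13.16);R=np.array([[np.cos(t),-np.sin(t)],[np.sin(t),np.cos(t)]])
rel((610.5,52,10,13.16));s=env.observe();print("board",(s["eef_pos"][:2]*1000-c)@R)
im=imaging.get_image("wrist");pickle.dump(s,open("s6.pkl","wb"));cv2.imwrite("pics/w6.png",cv2.resize(im,(800,600),interpolation=cv2.INTER_CUBIC))
E
```

```text
at [609.9  50.9  10.6] yaw 13.06 F [-0.2  0.5 -1.6] w 0.0077 t 10.5 zaxis [-1.e-04 -1.e-04 -1.e+00]
(610.5, 52, 10, 13.16) [0.09 0.09 0.06] turn -0.002
board [-40.23796393 -66.06837206]
```

View pics/w6.png

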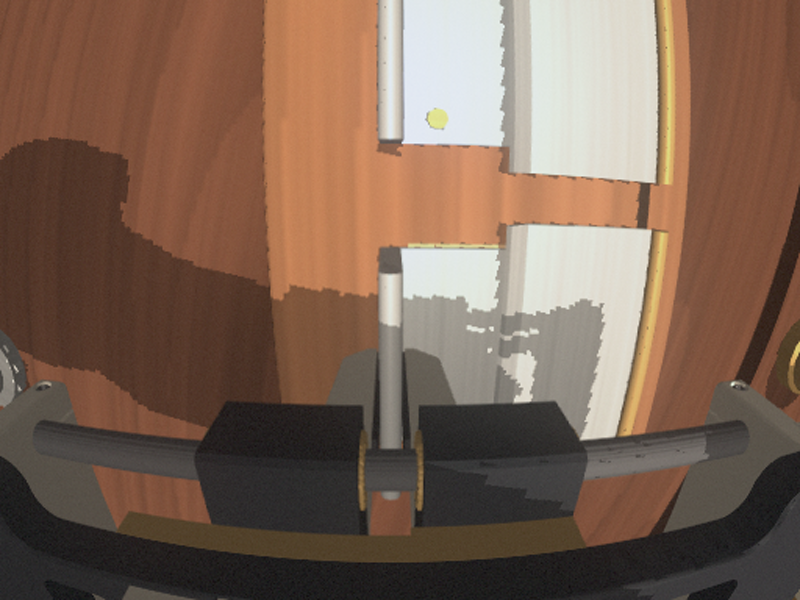

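The flanges are in line: the fitted one spans columns 378–402 and the held one 379–402. The leaf is under the lap, which is still level. Now I'll press down.

In the tool's units: 0.2 cm is 0.002, 0.16 cm is 0.0016.

>>> step_arm(
  commands=[
    [[0.0005,0,0.0008],[0,0,0],-1],
    [[0.0005,0,0.0016],[0,0,0],-1],
    [[0.0005,0,0.002],[0,0,0],-1],
    [[0.0005,0,0.002],[0,0,0],-1],
    [[0.0005,0,0.002],[0,0,0],-1],
  ],
)

```text
clock: 11.05
eef_pos: [0.6097, 0.0511, 0.0101]
ee_rot: [[-0.226, 0.974, 0.001], [0.974, 0.226, 0.001], [0.0, 0.001, -1.0]]
wrist_force: [-4.1, -0.5, 14.1]
gripper_width: 0.0076
grasp_force: 40.0
```

In the tool's units: -0.04 cm is -0.0004.

>>> step_arm(
  commands=[
    [[0,0,-0.0004],[0,0,0],-1],
    [[0,0,-0.0004],[0,0,0],-1],
    [[0,0,-0.0004],[0,0,0],-1],
    [[0,0,-0.0004],[0,0,0],-1],
  ],
)

```text
clock: 11.45
eef_pos: [0.6097, 0.0511, 0.0101]
ee_rot: [[-0.226, 0.974, 0.0], [0.974, 0.226, 0.0], [0.0, 0.0, -1.0]]
wrist_force: [-1.8, -0.4, 11.0]
gripper_width: 0.0073
grasp_force: 40.0
```

```bash
python3 - <<'E'
from h import *
import pickle
rel((610.5,52,10,13.16));s=env.observe();im=imaging.get_image("wrist");b=imaging.get_image("scene")
o=np.zeros((300,800,3),np.uint8);o[:,:400]=cv2.resize(im,(400,300));o[:,400:]=cv2.resize(b[165:255,240:360],(400,300),interpolation=cv2.INTER_CUBIC);cv2.imwrite("pics/w7.png",o)
E
```

```text
at [609.7  51.1  10.1] yaw 13.04 F [-1.8 -0.4 11. ] w 0.0073 t 11.45 zaxis [ 4.e-04  3.e-04 -1.e+00]
(610.5, 52, 10, 13.16) [0.07 0.1  0.01] turn -0.002
```

View pics/w7.png

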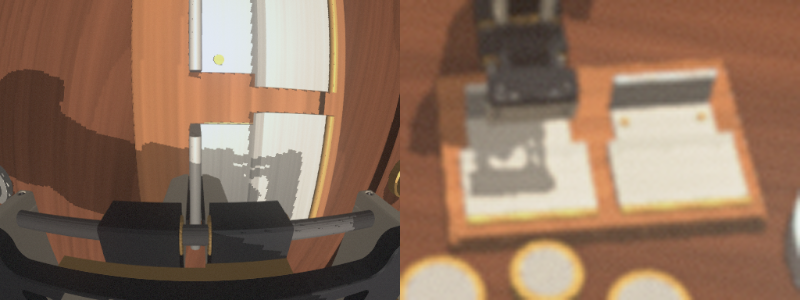

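The last views show the flanges collinear at column 195 of the wrist panel, both laps level, and a push of about 11 N. Handing in.

```bash
python3 -c "
from workcell import env
print(env.finish_job())"
```

```text
the job is handed in; nothing more can be done
None
```

I handed the job in with the loose strip slid under the right bay's lap and its flange in line with the fitted one; it was still held and pressed down at about 11 N, and both laps looked level in the last pictures (the hand-in gave no verdict).

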